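# Refit the parts counter's feed knob and hold it in

### The job

The feed knob has been taken off the rivet counter: lay the loose metal bezel ring over the upright brass spindle so that it sits flat on the raised collar round the spindle's bush, and let go of it. Then pick up the black bar knob, turn it until its pointer nose faces the same way as the flat of the D-shaped spindle, and push it all the way onto the spindle. Keep pushing so that the sprung spindle goes down to its stop (this zeroes the count) and finish like that, with the robot still holding the knob pressed down; leave the other loose things on the bench where they are.

Things in the scene. Friction and masses are not known exactly. Their poses are not given: they have to be found in the camera images.
- knob: black plastic bar knob, 60 g, upright on the bench, bore downward. Origin: centre of its underside; z up, x towards the pointer. Round skirt 48 mm across, 18 mm high; on it a grip bar 14 mm wide (y), 18 to 40 mm above the underside, from x = -22 mm to a tapered pointer nose at x = +32 mm (sides parallel from x = -19 to +18 mm), with a white line on top towards the nose
- bezel_ring: plain flat aluminium ring, 50 g, lying on the bench: outside diameter 60 mm, hole 27 mm, 8 mm thick. Origin: centre of its underside; either face may be up
- counter: the rivet counter, fixed: grey housing 220 (x) by 340 (y) mm, flat deck 75 mm high, origin at the centre of its underside. On the deck: spindle at x = 20, y = -100 mm; window bezel 10 mm high at x = -78, y = 20 mm; black push button 20 mm high at x = -78, y = 95 mm; steel feed bowl 124 mm across, 56 mm high, at x = 35, y = 85 mm; chute and catch cup at the +y end
- collar_seat (a point): centre of the top face of the counter's raised collar, on which the ring must lie; z up along the spindle's axis. The collar is a disc 40 mm across, 6 mm above the deck, 81 mm above the bench
- spindle_tip (a point): centre of the brass spindle's top end, 32 mm above the collar's top face when not pressed; z up along the axis, x pointing out of the flat. Diameter 16 mm; the upper 17 mm has one flat 2.5 mm from the axis; end chamfered. It turns with slight friction. With the knob fully on, the knob's underside is 14 mm below this point and its x axis points along this x axis
- spindle (a joint): how far the spindle is pressed in, m: 0 = up, 0.006 = down at its stop. The spring pushes back with 3.2 N at 0 and 8.6 N at the stop
- rivet_bowl: bystander: smoked glass bowl with rivets, 124 mm across, 50 mm high; origin under its centre
- scoop: bystander: yellow plastic scoop, 170 mm long (x), 50 mm wide, 26 mm high; origin on the bench near its middle
- spacing_fan: bystander: steel rivet spacing fan, a flat lattice of crossed strips about 275 mm long (x), 50 mm wide, 8 mm high; origin under its centre
- bit_case: bystander: grey countersink bit case 70 by 115 by 31 mm; origin under its centre
- bucking_bar: bystander: dark steel bucking bar, a block 62 by 32 by 26 mm; origin under its centre
- sample_cup: bystander: small open aluminium cup, 52 mm across, 34 mm high; origin under its centre
- deburrer: bystander: deburring tool with a black handle, 150 mm long (x), lying on the bench
- knob_bore (a point): mouth of the knob's bore, at the centre of its underside (the knob's origin and axes): a D-shaped blind bore 14 mm deep, 17.6 mm in diameter with one flat wall on the +x side (pointer side) 3.2 mm from the axis; mouth chamfered 1.5 mm
- bush_top (a point): centre of the bush's top, 10 mm above the collar's top face. The bush is round, 24 mm across with a 2 mm chamfer, rises from the collar and fits the ring's hole; the spindle rises out of it
Things that resemble listed ones, but are neither listed nor needed, are in the scene too. Several things look just like the bezel_ring: the one meant starts farthest from the robot's base.

How it is judged:
By the outcome, as a careful person would: the job done as asked, in the order asked, and still so for the second after the job is handed in, while the arm keeps its last pose, push and grip.
It also fails if it takes over 61 s, if anything falls off the work surface, if the arm or the gripper's body presses on something with over 40 N, if the wrist force passes 120 N, or if a joint passes its speed limit or range.

### The arm

A 6-joint arm with a two-finger parallel gripper is mounted at the origin on the work surface. World frame = base frame: x ahead of the robot, y to its left, z up, the work surface at z = 0. Lengths are in m, angles in rad, forces in N, time in s.
With the tool pointing down it reaches from about 0.35 to 0.85 m from the base axis. Payload 8.1 kg.
Tool frame: the origin (TCP) lies on the mounting face of the last link; the fingertips stand 186 mm ahead of it and the grasp point (between the pads) lies 167 mm ahead of it; z points along the fingers, y is the direction in which the jaws open and shut (so a half turn about z gives the same grasp; the last joint's range is limited). The gripper opens to 93 mm and grips with 3 to 60 N. Pads are 15 mm wide; open, the fingers measure 128 mm over their backs; the gripper's body (75 mm by 188 mm) begins 65 mm behind the grasp point.
Start: joints at [-1.38, 0.13, 1.488, -0, 1.523, -0.085], TCP at [0.163, -0.577, 0.405] pointing down, gripper open.
Joint ranges: [-2.96, 2.96], [-0.89, 2.26], [0.02, 2.5], [-1.34, 4.48], [0, 2.73], [-2.66, 2.66]. Speed limits (rad/s): [2.39, 2.39, 2.79, 3.14, 3.14, 3.14].

### API

Orientations are given as a rotation vector (axis times angle).
In Python, from plant import robot, read_camera, spotter gives the robot as it stands.
- The arm moves only by the tool arm_command, never from a script. Its arguments are lists of equal length, an entry for each row: "xyz": the shift along the world's x, y, z in cm, a list of three; "turn": the turn, a rotation vector about the world's x, y, z in rad, a list of three. A call has 1 to 12 rows; each row shifts and turns the commanded pose from where the row before left it; what a row does not reach is not made up. A row lasts 1/8 s, in which the tool goes at most 62.5 mm and 10.7 degrees, less where a joint would pass 70% of its speed; a pose out of reach is approached as far as the arm can. A call is refused whole if a number of a shift passes 6.25 or a number of a turn 0.188, either way. A call with a gripper value outside its range is refused whole. "gripper" is the finger opening in cm, from 0 to 9.3, set as the call begins (left out, the last holds). The fingers move at their own pace and stop on an object; "force" is the grip in N (left out, the last holds). Time passes only in rows, so rows that do not move let the fingers close. It gives the time, the measured TCP pose, the force and the opening at its end, in the units of the state.
- robot.read_state(): the state, without advancing time (a new reading comes with each control period).
- read_camera(name): name is "scene" or "side" or "wrist"; returns a dict with "frame" (480x640x3 uint8, red, green, blue), "z_map" (480x640 float32, m along the optical axis (not along the pixel's ray), 0 where there is no reading), "fx", "fy", "cx", "cy" (pixels), "eye" and "orientation" of the camera in the world. Camera axes: x right, y down, z forward; pixel columns grow to the right and rows downward; lengths in m; the calibration is good to about 2 mm. The wrist camera is an equidistant fisheye: a pixel r from the principal point sees the ray r / f radians off the axis. A picture is of the moment at which its call begins.
- robot.close_job(): hands the job in, once; it reports no verdict.
Trained networks look in a picture, given as the dict that the camera call returned (one of the last four; its "shot" number tells which), for a name from the list of things; names that differ only in an ending like _2 or _b are one class to them, and where a whole thing is asked for, a point or a joint stands for the part that bears it (a point fixed in the world has none). Each returns a list of dicts, best first, with "confidence" (0 to 1); they miss things now and then, are a little off and sometimes report something else, mostly with a low value. They report only what shows in the picture. A call takes as long as a camera call. They do not tell look-alikes from the thing itself.
- spotter.masks_of(picture, query): "pixels" (480x640 bool, what is visible of it) and "centre" ([row, column] in pixels, amid what is visible of it).
The state is a dict: "t": time; "q": joint angles; "dq": joint speeds; "joint_torque": joint torques, N m; "tool_pos": TCP position; "orientation": TCP orientation; "force": force on the tool from outside, world axes, zero at the start; "wrist_torque": the same for the moment, N m; "opening": finger opening in m.
Only numpy, scipy, OpenCV 4.12 (cv2) and the standard library are available. Lean on these libraries where they do the work, as an engineer would, in place of code of your own. Each camera call takes 0.05 s, during which the arm holds its last target. There are 200 camera calls.

## Working session

There is one attempt and no reset: what is moved stays moved. The work goes in short steps, Python scripts to look and compute and a tool call to move; the robot and the scene stay as the last step left them, time stands still between calls to the robot, and variables do not carry over. Pictures are saved under pics/ and viewed, about 8 in all and at most 12, crops included, and the job is handed in when it is done.

Besides the shell and the picture viewer there is one more tool, called as name(argument=value, ...) on one line, values as JSON. arm_command: Moves the arm, as the interface text tells. Its arguments: {"type":"object","properties":{"xyz":{"type":"array","items":{"type":"array","items":{"type":"number"}}},"turn":{"type":"array","items":{"type":"array","items":{"type":"number"}}},"gripper":{"type":"number"},"force":{"type":"number"}},"required":["xyz","turn"]}

```bash
ls; mkdir -p pics
cat > h.py <<'E'
import numpy as np, cv2
from plant import robot, read_camera, spotter
from scipy.spatial.transform import Rotation as R
def rot(o):
    o=np.array(o,float)
    if o.shape==(3,3): return o
    if o.shape==(4,): return R.from_quat(o).as_matrix()
    return R.from_rotvec(o).as_matrix()
def cloud(c, fish=False):
    v,u=np.mgrid[0:480,0:640].astype(float); z=c["z_map"].astype(float)
    x=(u-c["cx"])/c["fx"]; y=(v-c["cy"])/c["fy"]
    if fish:
        r=np.hypot(x,y); s=np.where(r>1e-6,np.tan(np.minimum(r,1.5))/np.maximum(r,1e-9),1); x=x*s;y=y*s
    P=np.stack([x*z,y*z,z],-1)
    W=P@rot(c["orientation"]).T+np.array(c["eye"])
    W[z<=0]=np.nan
    return W
E
python3 - <<'E'
from h import *
for n in ("scene","side"):
    c=read_camera(n); cv2.imwrite(f"pics/{n}0.png",c["frame"][:,:,::-1])
    print(n,c["eye"],c["orientation"],c["fx"])
    W=cloud(c)
    for q in ("bezel_ring","knob","counter","spindle_tip","collar_seat","bush_top"):
        try:
            for m in spotter.masks_of(c,q)[:7]:
                p=W[m["pixels"]]; print(n,q,round(m["confidence"],2),np.round(m["centre"]),m["pixels"].sum(),np.round(np.nanmedian(p,0),3),np.round(np.nanmin(p,0),3),np.round(np.nanmax(p,0),3))
        except Exception as e: print(q,e)
print(robot.read_state())
E
```

```text
pics
scene [ 0.88252341 -0.73221073  0.91022076] [-2.35254578 -0.633065    0.25114949] 540.3232576635608
scene bezel_ring 0.97 [329. 250.] 575 [ 0.476 -0.314  0.007] [ 0.445 -0.343 -0.003] [ 0.504 -0.278  0.014]
scene bezel_ring 0.59 [306. 188.] 523 [ 0.329 -0.335  0.007] [ 0.296 -0.363 -0.003] [ 0.357 -0.299  0.013]
scene bezel_ring 0.58 [293. 131.] 488 [ 0.217 -0.362  0.007] [ 0.185 -0.391 -0.003] [ 0.247 -0.332  0.013]
scene knob 0.69 [290. 356.] 477 [ 0.617 -0.143  0.02 ] [ 0.591 -0.158 -0.002] [ 0.644 -0.109  0.045]
scene counter 0.64 [150. 408.] 11195 [0.555 0.245 0.074] [ 0.373  0.1   -0.005] [0.659 0.655 0.14 ]
scene spindle_tip 0.64 [156. 395.] 63 [0.545 0.178 0.102] [0.536 0.171 0.09 ] [0.552 0.19  0.114]
scene collar_seat 0.74 [150. 402.] 11137 [0.555 0.245 0.074] [ 0.37   0.1   -0.005] [0.659 0.658 0.14 ]
scene bush_top 0.74 [148. 407.] 10882 [0.555 0.243 0.074] [ 0.378  0.1   -0.005] [0.658 0.626 0.14 ]
side [ 0.45398716 -1.12487258  0.69620885] [-2.09007728  0.08537481 -0.02219714] 535.292157343161
side bezel_ring 0.74 [352. 227.] 488 [ 0.326 -0.336  0.008] [ 0.296 -0.3
[... 826 characters left out ...]
67] [0.678 1.53  0.138]
{'t': 0.7, 'q': array([-1.38039753e+00,  1.30349700e-01,  1.48816825e+00,  1.78067626e-06,
        1.52298196e+00, -8.54140300e-02]), 'dq': array([ 3.44481969e-03,  6.83533855e-05, -6.14343476e-04,  5.73370181e-04,
        8.45643467e-04, -8.90003282e-04]), 'joint_torque': array([ 3.38860220e-03, -5.59589624e+01, -4.91941953e+01,  7.71326199e-02,
        2.27328372e-02, -5.17819967e-05]), 'tool_pos': array([ 0.1634138 , -0.57733205,  0.40478275]), 'orientation': array([3.11167465e+00, 4.31860974e-01, 1.04338638e-05]), 'force': array([-0.52373422,  0.04619687, -0.86784524]), 'wrist_torque': array([ 0.02186213,  0.00745719, -0.0242529 ]), 'opening': 0.09341210386777041}
```

View scene.

View pics/scene0.png

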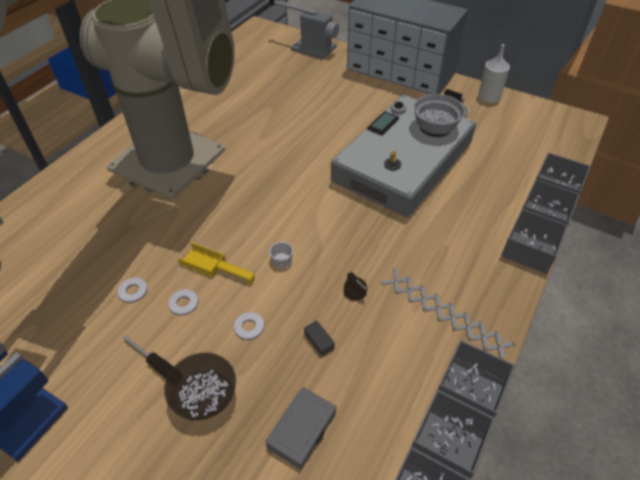

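Run:
```python
from h import *
import cv2
a=cv2.imread("pics/scene0.png");b=cv2.imread("pics/side0.png")
f=lambda im,r0,r1,c0,c1:cv2.resize(im[r0:r1,c0:c1],(400,300),interpolation=cv2.INTER_CUBIC)
o=np.vstack([np.hstack([f(a,125,200,350,450),f(a,255,330,305,405)]),np.hstack([f(b,150,225,260,360),f(b,240,315,310,410)])])
cv2.imwrite("pics/crop0.png",o)
```

```text
(no output)
```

View pics/crop0.png

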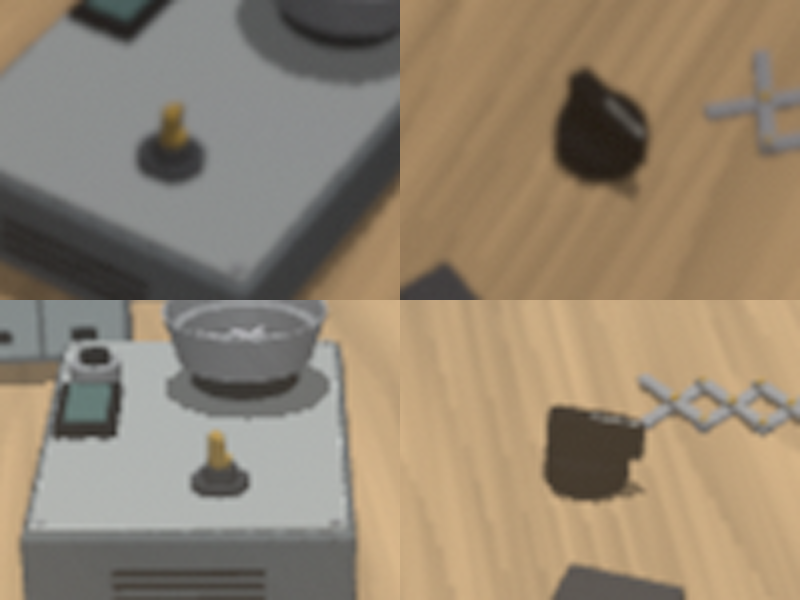

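Candidates for the ring, as (column, row) pixels in the scene view: (250,329), (188,306) and (131,293). They lie 0.57, 0.47 and 0.42 m from the base, so I'm taking (250,329). The knob is at (356,290) and the spindle at (395,156). Next I'll move over the ring and check it with the wrist camera.

arm_command(xyz=[[4,3.3,-1],[4.5,3.7,-1.5],[4.5,3.8,-1.5],[4.5,3.8,-1.5],[4.5,3.8,-1.5],[4.5,3.8,-1.5],[4.5,3.9,-1],[0,0,0],[0,0,0]], turn=[[0,0,0],[0,0,0],[0,0,0],[0,0,0],[0,0,0],[0,0,0],[0,0,0],[0,0,0],[0,0,0]])

```text
t: 1.82
tool_pos: [0.4733, -0.3164, 0.3098]
orientation: [3.111, 0.433, -0.001]
force: [0.6, -0.4, 0.4]
opening: 0.093
```

```bash
cat >> h.py <<'E'
def info(c,W,q,k=3):
    out=[]
    for m in spotter.masks_of(c,q)[:k]:
        p=W[m["pixels"]]; print(q,round(m["confidence"],2),np.round(m["centre"]),m["pixels"].sum(),np.round(np.nanmedian(p,0),4),np.round(np.nanmin(p,0),3),np.round(np.nanmax(p,0),3)); out.append(m)
    return out
def circ(p,zlo,zhi,r):
    "fit centre of a disc/annulus top by least-squares on outline (hull)"
    p=p[(p[:,2]>zlo)&(p[:,2]<zhi)]
    (x,y),rad=cv2.minEnclosingCircle(p[:,:2].astype(np.float32))
    return np.round([x,y,rad,np.median(p[:,2])],4), np.round(np.mean(p[:,:2],0),4)
def state():
    s=robot.read_state(); print("t",round(s["t"],2),"pos",np.round(s["tool_pos"],4),"q",np.round(s["q"],2),"F",np.round(s["force"],1),"op",round(s["opening"],4),"tool z/y",np.round(rot(s["orientation"])[:,2],3),np.round(rot(s["orientation"])[:,1],3))
    return s
E
python3 - <<'E'
from h import *
state()
c=read_camera("wrist"); cv2.imwrite("pics/w1.png",c["frame"][:,:,::-1])
W=cloud(c,True); print(c["eye"],rot(c["orientation"])[:,2])
for m in info(c,W,"bezel_ring"):
    print(circ(W[m["pixels"]],.004,.012,.03))
info(c,W,"knob")
E
```

```text
t 1.82 pos [ 0.4733 -0.3164  0.3098] q [-0.68  0.11  1.68 -0.    1.35  0.61] F [ 0.6 -0.4  0.4] op 0.093 tool z/y [-0. -0. -1.] [ 0.273 -0.962  0.   ]
[ 0.53867503 -0.29755412  0.2891555 ] [-0.234951   -0.06655789 -0.96972577]
bezel_ring 0.86 [245. 303.] 3443 [ 0.4762 -0.3091  0.0073] [ 0.447 -0.34  -0.001] [ 0.505 -0.28   0.01 ]
bezel_ring 0.57 [376. 288.] 1712 [ 0.3318 -0.3263  0.0073] [ 0.3   -0.36  -0.002] [ 0.496 -0.3    0.234]
(array([ 0.4753, -0.3089,  0.0298,  0.0073]), array([ 0.4762, -0.309 ]))
(array([ 0.3288, -0.3297,  0.0298,  0.0073]), array([ 0.331 , -0.3282]))
knob 0.98 [ 18. 150.] 2256 [ 0.6075 -0.1373  0.0184] [ 0.591 -0.154 -0.001] [ 0.633 -0.094  0.041]
knob 0.69 [382. 194.] 2102 [ 0.3044 -0.2328  0.0025] [ 0.252 -0.288 -0.002] [ 0.49  -0.199  0.24 ]
```

View pics/w1.png

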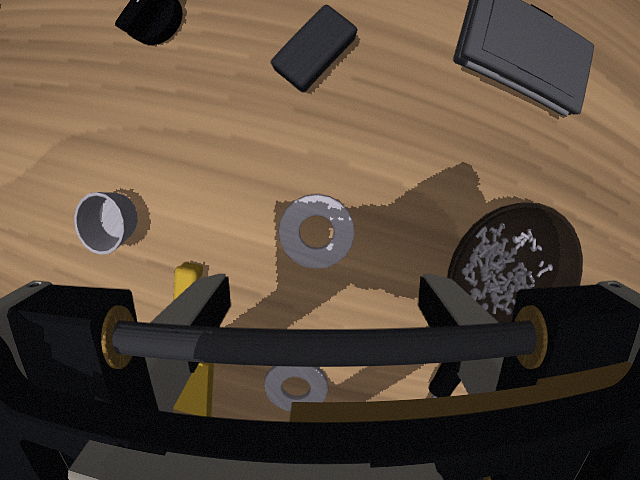

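The wrist view shows the chosen ring at (316,232), the scoop left of it, the bowl right, and the next ring below at (296,386). The fingers have clear space, so I'll descend and grip the ring from outside.

arm_command(xyz=[[0.1,0.6,-3.5],[0,0,-3.5],[0,0,-2.7],[0,0,-1.5],[0,0,-0.9],[0,0,0],[0,0,0]], turn=[[0,0,0],[0,0,0],[0,0,0],[0,0,0],[0,0,0],[0,0,0],[0,0,0]])

```text
t: 2.85
tool_pos: [0.4749, -0.3108, 0.1899]
orientation: [3.11, 0.432, 0.002]
force: [0.5, -0.4, 0.2]
opening: 0.0929
```

arm_command(xyz=[[0,0,0],[0,0,0],[0,0,0],[0,0,0],[0,0,0],[0,0,0]], turn=[[0,0,0],[0,0,0],[0,0,0],[0,0,0],[0,0,0],[0,0,0]], gripper=5.0, force=20)

```text
t: 3.6
tool_pos: [0.4744, -0.3103, 0.1888]
orientation: [-3.112, -0.432, -0.0]
force: [0.3, 0.4, 1.1]
opening: 0.0578
```

arm_command(xyz=[[0,0,0],[0,0,0],[0,0,1],[0,0,3],[0,0,5],[0,0,5],[0,0,0],[0,0,0]], turn=[[0,0,0],[0,0,0],[0,0,0],[0,0,0],[0,0,0],[0,0,0],[0,0,0],[0,0,0]])

```text
t: 4.6
tool_pos: [0.4743, -0.3102, 0.3288]
orientation: [3.112, 0.432, 0.0]
force: [-0.1, 0.2, -1.1]
opening: 0.0583
```

Run:
```python
from h import *
s=state(); t=s["tool_pos"]
c=read_camera("wrist"); cv2.imwrite("pics/w2.png",c["frame"][100:460,:,::-1])
W=cloud(c,True)
for m in info(c,W,"bezel_ring"):
    p=W[m["pixels"]]; p=p[np.isfinite(p).all(1)]
    z=np.median(p[:,2]); print(circ(p,z-.004,z+.004,.03), z-t[2])
    q=p[abs(p[:,2]-z)<.004]; A=np.c_[q[:,:2],np.ones(len(q))]; print("plane",np.linalg.lstsq(A,q[:,2],rcond=None)[0])
for n in ("scene","side"):
    c=read_camera(n);W=cloud(c);print(n); info(c,W,"bezel_ring")
```

```text
t 4.6 pos [ 0.4743 -0.3102  0.3288] q [-0.67  0.09  1.67 -0.    1.38  0.63] F [-0.1  0.2 -1.1] op 0.0583 tool z/y [ 0. -0. -1.] [ 0.272 -0.962  0.   ]
bezel_ring 0.83 [270. 319.] 8400 [ 0.4826 -0.3061  0.1473] [ 0.372 -0.382 -0.003] [ 0.508 -0.269  0.241]
bezel_ring 0.67 [383. 302.] 1472 [ 0.3208 -0.3334  0.0072] [ 0.299 -0.359 -0.002] [ 0.496 -0.296  0.243]
bezel_ring 0.22 [ 25. 166.] 2445 [ 0.6102 -0.1377  0.0195] [ 0.591 -0.155 -0.001] [ 0.641 -0.095  0.042]
(array([ 0.4757, -0.3091,  0.0301,  0.1473]), array([ 0.4812, -0.3079])) -0.18155129543746154
plane [-0.00119079 -0.00033496  0.14766285]
(array([ 0.3279, -0.3295,  0.03  ,  0.0073]), array([ 0.3226, -0.3313])) -0.32158005821118496
plane [ 0.0036604  -0.00046905  0.00586451]
(array([ 0.6157, -0.13  ,  0.0243,  0.0177]), array([ 0.6108, -0.1406])) -0.30934583982051683
plane [0.03240093 0.06874629 0.00791186]
scene
bezel_ring 0.9 [307. 185.] 505 [ 0.3288 -0.3358  0.0074] [ 0.298 -0.364 -0.004] [ 0.357 -0.305  0.013]
bezel_ring 0.81 [285. 250.] 292 [ 0.4906 -0.3086  0.1458] [ 0.406 -0.336 -0.003] [ 0.504 -0.202  0.149]
bezel_ring 0.81 [289. 135.] 516 [ 0.2204 -0.361   0.0072] [ 0.186 -0.392 -0.004] [ 0.246 -0.328  0.014]
side
bezel_ring 0.86 [367. 162.] 561 [ 0.2139 -0.3646  0.0082] [ 0.184 -0.39  -0.001] [ 0.243 -0.329  0.012]
bezel_ring 0.71 [279. 289.] 292 [ 0.4593 -0.3144  0.146 ] [ 0.442 -0.34  -0.003] [ 0.501 -0.094  0.15 ]
bezel_ring 0.68 [353. 223.] 535 [ 0.3265 -0.3353  0.0081] [ 0.295 -0.363 -0.002] [ 0.355 -0.301  0.012]
```

View pics/w2.png

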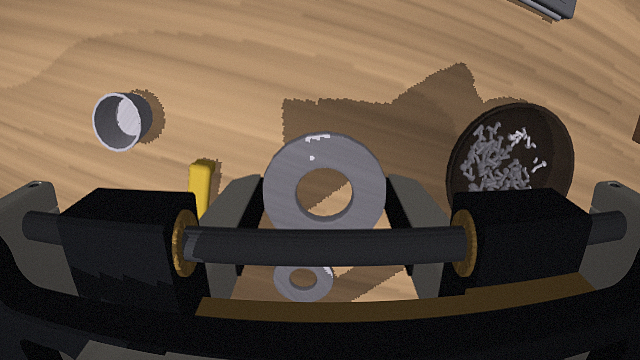

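arm_command(xyz=[[-0.2,3,1],[-0.2,5,1],[-0.3,5.5,0.5],[-0.3,5.5,0.5],[-0.3,5.5,0],[-0.3,5.5,0],[-0.3,5.5,0],[-0.3,5,0],[-0.2,4,0],[0,2.5,0],[0,0,0],[0,0,0]], turn=[[0,0,0],[0,0,0],[0,0,0],[0,0,0],[0,0,0],[0,0,0],[0,0,0],[0,0,0],[0,0,0],[0,0,0],[0,0,0],[0,0,0]])

```text
t: 6.4
tool_pos: [0.4504, 0.1592, 0.3583]
orientation: [3.111, 0.432, -0.001]
force: [0.9, -0.4, 0.3]
opening: 0.0577
```

Run:
```python
from h import *
s=state(); t=s["tool_pos"]
c=read_camera("wrist"); cv2.imwrite("pics/w3.png",c["frame"][:,:,::-1]); np.savez("w3.npz",**{k:c[k] for k in ("frame","z_map","fx","fy","cx","cy","eye","orientation")})
W=cloud(c,True)
for m in info(c,W,"bezel_ring",1):
    p=W[m["pixels"]]; p=p[np.isfinite(p).all(1)]
    z=np.median(p[:,2]); print("ring-tool",circ(p,z-.004,z+.004,.03)[0][:3]-[t[0],t[1],0], z-t[2])
ms=info(c,W,"spindle_tip",2)
near=np.hypot(W[...,0]-.54,W[...,1]-.178)<.035
p=W[near]
print(np.histogram(p[:,2],bins=np.arange(.07,.125,.0025)))
for lo,hi in ((.0785,.084),(.088,.0945),(.109,.118)):
    try: print(lo,hi,circ(p,lo,hi,0),((p[:,2]>lo)&(p[:,2]<hi)).sum())
    except Exception as e: print(e)
rc=[int(v) for v in ms[0]["centre"]] if ms else [120,300]
r0=max(0,rc[0]-45);c0=max(0,rc[1]-60)
cv2.imwrite("pics/w3c.png",cv2.resize(c["frame"][r0:r0+90,c0:c0+120,::-1],(800,600),interpolation=cv2.INTER_CUBIC)); print(r0,c0)
```

```text
t 6.4 pos [0.4504 0.1592 0.3583] q [ 0.23 -0.18  1.88 -0.    1.44  1.53] F [ 0.9 -0.4  0.3] op 0.0577 tool z/y [-0.001 -0.001 -1.   ] [ 0.272 -0.962  0.   ]
bezel_ring 0.98 [268. 322.] 8232 [0.4587 0.163  0.1768] [ 0.331  0.078 -0.002] [0.484 0.195 0.271]
ring-tool [0.00133564 0.00063385 0.0299    ] -0.18148965202401973
spindle_tip 0.87 [101. 325.] 492 [0.5435 0.1844 0.1117] [0.537 0.177 0.09 ] [0.553 0.192 0.114]
(array([  17, 3988, 1027,  431, 1181,   10,   19,  254,  194,   21,   51,
         10,    6,    9,    5,   17,  259,  109,    0,    0,    0]), array([0.07  , 0.0725, 0.075 , 0.0775, 0.08  , 0.0825, 0.085 , 0.0875,
       0.09  , 0.0925, 0.095 , 0.0975, 0.1   , 0.1025, 0.105 , 0.1075,
       0.11  , 0.1125, 0.115 , 0.1175, 0.12  , 0.1225]))
0.0785 0.084 (array([0.5457, 0.1846, 0.0203, 0.0804]), array([0.545 , 0.1846])) 1614
0.088 0.0945 (array([0.5456, 0.1845, 0.0119, 0.0899]), array([0.5445, 0.1841])) 436
0.109 0.118 (array([0.5453, 0.1848, 0.0079, 0.112 ]), array([0.5433, 0.1843])) 381
56 265
```

View pics/w3c.png

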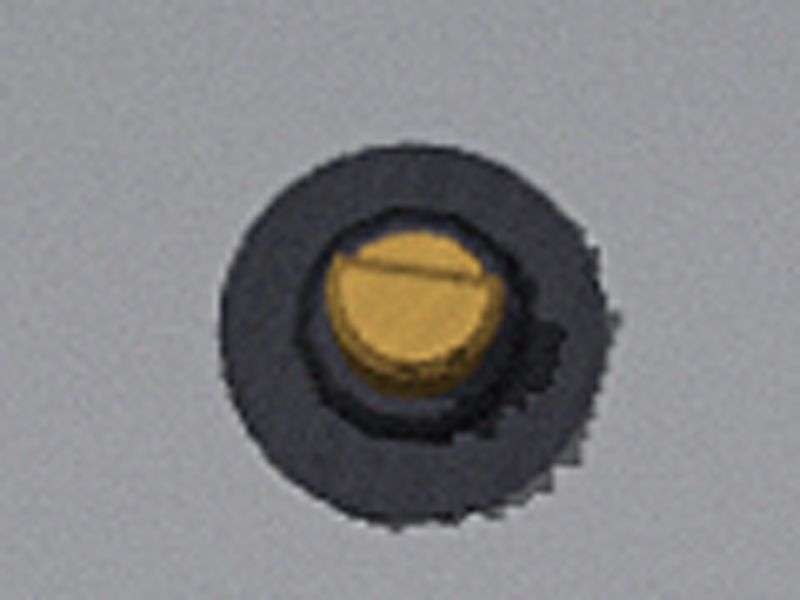

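arm_command(xyz=[[3,0.8,0],[3.4,0.9,0],[3,0.8,0],[0,0,-2],[0,0,-2],[0,0,0],[0,0,0]], turn=[[0,0,0],[0,0,0],[0,0,0],[0,0,0],[0,0,0],[0,0,0],[0,0,0]])

```text
t: 7.42
tool_pos: [0.5439, 0.1845, 0.3188]
orientation: [3.112, 0.432, -0.001]
force: [0.4, -0.5, 0.4]
opening: 0.0582
```

Run:
```python
from h import *
s=state(); t=s["tool_pos"]
c=read_camera("wrist"); cv2.imwrite("pics/w4.png",c["frame"][:,:,::-1])
W=cloud(c,True)
for m in info(c,W,"bezel_ring",1):
    p=W[m["pixels"]]; p=p[np.isfinite(p).all(1)]
    z=np.median(p[:,2]); print("ring",circ(p,z-.004,z+.004,.03))
p=W[np.hypot(W[...,0]-.5455,W[...,1]-.1846)<.012]; p=p[(p[:,2]>.108)&(p[:,2]<.118)]
print("tip pts",len(p), circ(p,.1,.12,0) if len(p)>5 else "")
# flat direction from w3
d=dict(np.load("w3.npz")); W=cloud(d,True); p=W[np.hypot(W[...,0]-.5455,W[...,1]-.1846)<.0095]
p=p[(p[:,2]>.1105)&(p[:,2]<.116)][:,:2]-[.5455,.1847]
# fit angle: top D points satisfy n.p<2.5mm ; the step-edge
best=[]
for a in np.radians(np.arange(-60,61,1)):
    n=np.array([np.cos(a),np.sin(a)]); best.append((np.percentile(p@n,99),np.degrees(a)))
best.sort(); print(best[:5]); m=p.mean(0); print("mean dir",np.degrees(np.arctan2(-m[1],-m[0])))
f=d["frame"][56:146,265:385]
# edge endpoints px->world at z=.113
def px2w(col,row,z):
    x=(col-d["cx"])/d["fx"];y=(row-d["cy"])/d["fy"];r=np.hypot(x,y);k=np.sin(r)/r
    v=rot(d["orientation"])@np.array([x*k,y*k,np.cos(r)]); return d["eye"]+v*(z-d["eye"][2])/v[2]
A=px2w(265+345*.15,56+260*.15,.112);B=px2w(265+480*.15,56+276*.15,.112)
e=A-B; print(A,B,"flat normal deg",np.degrees(np.arctan2(e[1],e[0]))-90, "dist",(A[:2]+B[:2])/2-[.5455,.1846])
```

```text
t 7.42 pos [0.5439 0.1845 0.3188] q [ 0.24  0.12  1.66 -0.    1.36  1.53] F [ 0.4 -0.5  0.4] op 0.0582 tool z/y [-0. -0. -1.] [ 0.272 -0.962  0.   ]
bezel_ring 0.62 [266. 324.] 7997 [0.5524 0.1887 0.1373] [0.507 0.156 0.074] [0.575 0.216 0.14 ]
ring (array([0.5452, 0.1855, 0.0298, 0.1373]), array([0.5508, 0.187 ]))
tip pts 501 (array([0.5447, 0.1843, 0.0079, 0.112 ]), array([0.5445, 0.1846]))
[(np.float64(0.002523356050764591), np.float64(11.0)), (np.float64(0.0025249629266801267), np.float64(9.0)), (np.float64(0.0025292254865805575), np.float64(10.0)), (np.float64(0.0025408734223496187), np.float64(8.0)), (np.float64(0.0025483761366734536), np.float64(12.000000000000002))]
mean dir 8.977060724104717
[0.54638156 0.1910817  0.112     ] [0.54826627 0.17902738 0.112     ] flat normal deg 8.886340138990477 dist [0.00182392 0.00045454]
```

Ring and spindle axes agree within 1 mm, and the flat's normal is about 9.5° from +x. Lowering the ring.

arm_command(xyz=[[0,-0.05,-1.2],[0,0,-1.2],[0,0,-1.0],[0,0,-0.6],[0,0,-0.4],[0,0,-0.3],[0,0,-0.2],[0,0,0],[0,0,0]], turn=[[0,0,0],[0,0,0],[0,0,0],[0,0,0],[0,0,0],[0,0,0],[0,0,0],[0,0,0],[0,0,0]])

```text
t: 8.65
tool_pos: [0.5445, 0.1842, 0.2699]
orientation: [-3.112, -0.432, -0.001]
force: [0.0, -0.3, -0.7]
opening: 0.058
```

arm_command(xyz=[[0,0,0],[0,0,0],[0,0,0],[0,0,0],[0,0,0],[0,0,2],[0,0,4],[0,0,4],[0,0,0]], turn=[[0,0,0],[0,0,0],[0,0,0],[0,0,0],[0,0,0],[0,0,0],[0,0,0],[0,0,0],[0,0,0]], gripper=8)

```text
t: 9.78
tool_pos: [0.5457, 0.1845, 0.3761]
orientation: [-3.111, -0.432, -0.015]
force: [0.3, -0.5, 0.6]
opening: 0.08
```

arm_command(xyz=[[-3,0,0],[-4,0,0],[-2.5,0,0],[0,0,0],[0,0,0]], turn=[[0,0,0],[0,0,0],[0,0,0],[0,0,0],[0,0,0]])

```text
t: 10.4
tool_pos: [0.45, 0.1842, 0.3701]
orientation: [-3.112, -0.432, -0.002]
force: [-0.3, -0.3, 0.4]
opening: 0.0797
```

Run:
```python
from h import *
s=state(); t=s["tool_pos"]
c=read_camera("wrist"); cv2.imwrite("pics/w5.png",c["frame"][:,:,::-1])
W=cloud(c,True)
p=W[np.hypot(W[...,0]-.5455,W[...,1]-.1846)<.045]
h=np.histogram(p[:,2],bins=np.arange(.07,.125,.0025)); print(h[0])
print("ring",circ(p,.084,.0935,0)); q=p[(p[:,2]>.0855)&(p[:,2]<.0925)]
r=np.hypot(q[:,0]-.5455,q[:,1]-.1846);q=q[r>.015];A=np.c_[q[:,:2],np.ones(len(q))];print("plane",np.linalg.lstsq(A,q[:,2],rcond=None)[0])
p=W[np.hypot(W[...,0]-.5455,W[...,1]-.1846)<.012]; q=p[(p[:,2]>.109)&(p[:,2]<.118)]
print("tip",circ(q,.1,.12,0)); q=q[q[:,2]>.1105][:,:2]-circ(q,.1,.12,0)[0][:2]
print("flat",np.degrees(np.arctan2(-q.mean(0)[1],-q.mean(0)[0])))
a=np.radians(np.arange(-60,61)); v=[np.percentile(q@[np.cos(x),np.sin(x)],99) for x in a]; print(np.degrees(a[np.argmin(v)]),min(v))
info(c,W,"knob")
```

```text
t 10.4 pos [0.45   0.1842 0.3701] q [ 0.28 -0.16  1.84 -0.    1.46  1.58] F [-0.3 -0.3  0.4] op 0.0797 tool z/y [ 0.001  0.    -1.   ] [ 0.272 -0.962  0.   ]
[  23 4634 1226   45  129   42  663 3883  206   28   58    8   12    7
    7   18  210  119    0    0    0]
ring (array([0.5455, 0.1851, 0.0302, 0.0884]), array([0.5451, 0.1854]))
plane [0.00097614 0.0003741  0.08773201]
tip (array([0.5452, 0.1846, 0.0082, 0.1121]), array([0.5434, 0.1846]))
flat 4.395283668063176
6.000000000000001 0.002621825985041858
knob 0.7 [164. 623.] 1310 [ 0.6115 -0.1182  0.0179] [ 0.591 -0.177 -0.002] [ 0.645 -0.104  0.042]
knob 0.54 [116. 363.] 468 [0.5437 0.1851 0.1117] [0.538 0.177 0.089] [0.554 0.193 0.115]
```

View pics/w5.png

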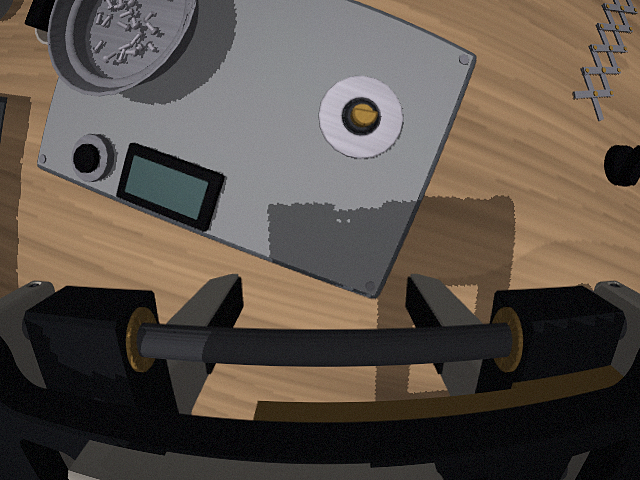

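The wrist view shows the ring lying flat round the spindle at (361,117); its measured top is level at about 88.4 mm (89 mm nominal). Next, the knob.

arm_command(xyz=[[1,-4,0],[1.2,-5.5,0],[1.2,-5.5,0],[1.2,-5.5,-0.5],[1.2,-5.5,-1.5],[1.2,-5,-2],[1,-2.9,0],[0,0,0],[0,0,0]], turn=[[0,0,0],[0,0,0],[0,0,0],[0,0,0],[0,0,0],[0,0,0],[0,0,0],[0,0,0],[0,0,0]])

```text
t: 11.62
tool_pos: [0.5296, -0.1547, 0.3295]
orientation: [-3.111, -0.431, 0.001]
force: [0.1, 0.9, 0.5]
opening: 0.08
```

Run:
```python
from h import *
s=state(); t=s["tool_pos"]
c=read_camera("wrist")
W=cloud(c,True)
ms=info(c,W,"knob",2); m=ms[0]
p=W[m["pixels"]]; p=p[np.isfinite(p).all(1)]
print("skirt",circ(p,.0155,.0195,0)); q=p[(p[:,2]>.037)&(p[:,2]<.044)]
q2=q[:,:2].astype(np.float32); (cx,cy),wh,an=cv2.minAreaRect(q2); print("bar rect",cx,cy,wh,an,np.median(q[:,2]))
w,v=np.linalg.eigh(np.cov(q2.T)); print("axis deg",np.degrees(np.arctan2(v[1,1],v[0,1])),"extent",np.percentile((q2-circ(p,.0155,.0195,0)[0][:2])@v[:,1],[0.5,99.5]))
r,cc=[int(x) for x in m["centre"]]; r0=max(0,r-60);c0=max(0,cc-80)
cv2.imwrite("pics/k1.png",cv2.resize(c["frame"][r0:r0+120,c0:c0+160,::-1],(800,600),interpolation=cv2.INTER_CUBIC)); print(r0,c0)
np.save("kp.npy",p)
```

```text
t 11.62 pos [ 0.5296 -0.1547  0.3295] q [-0.38  0.05  1.71  0.    1.38  0.92] F [0.1 0.9 0.5] op 0.08 tool z/y [-0.001  0.001 -1.   ] [ 0.272 -0.962 -0.001]
knob 0.67 [118. 327.] 3062 [ 0.6156 -0.1312  0.0183] [ 0.592 -0.154 -0.001] [ 0.646 -0.106  0.042]
skirt (array([ 0.6153, -0.1296,  0.0242,  0.0173]), array([ 0.6143, -0.1301]))
bar rect 0.6199634075164795 -0.13129350543022156 (0.014573170803487301, 0.05456139147281647) 68.17554473876953 0.03940004694559096
axis deg 158.40282770212764 extent [-0.03120959  0.02163383]
57 247
```

View pics/k1.png

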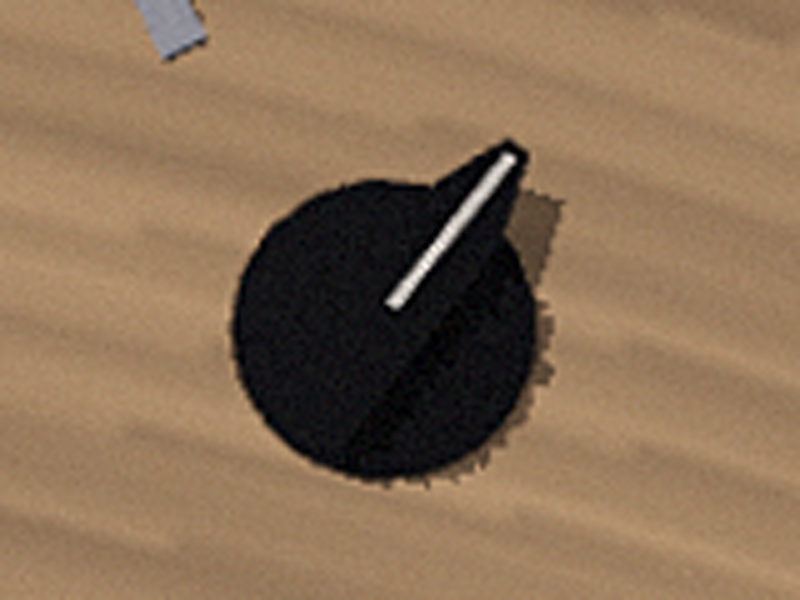

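The crop shows the knob centred near (385,330) in crop pixels, with its nose and white line at (515,150). That puts the heading at about -21.7°, so it needs about +30° to match the flat.

arm_command(xyz=[[2,0.6,0],[2.5,0.7,0],[2.5,0.7,0],[1.5,0.4,-2],[0,0,-3],[0,0,-3],[0,0,-2],[0,0,-1.2],[0,0,-0.7],[0,0,0],[0,0,0]], turn=[[0,0,-0.16],[0,0,-0.165],[0,0,-0.165],[0,0,-0.165],[0,0,0],[0,0,0],[0,0,0],[0,0,0],[0,0,0],[0,0,0],[0,0,0]], gripper=4.5)

```text
t: 13.1
tool_pos: [0.6149, -0.131, 0.2118]
orientation: [3.085, -0.592, 0.003]
force: [-0.3, -0.2, 0.2]
opening: 0.045
```

Run:
```python
from h import *
s=state(); y=rot(s["orientation"])[:,1]; print(np.degrees(np.arctan2(y[1],y[0])))
```

```text
t 13.1 pos [ 0.6149 -0.131   0.2118] q [-0.29  0.37  1.57  0.    1.2   1.66] F [-0.3 -0.2  0.2] op 0.045 tool z/y [ 0.002 -0.    -1.   ] [-0.37  -0.929 -0.   ]
-111.73343562167544
```

arm_command(xyz=[[0,0,-0.5],[0,0,0],[0,0,0]], turn=[[0,0,0],[0,0,0],[0,0,0]])

```text
t: 13.48
tool_pos: [0.6144, -0.1308, 0.2057]
orientation: [-3.085, 0.592, 0.0]
force: [-0.0, 0.1, 0.9]
opening: 0.0449
```

arm_command(xyz=[[0,0,0],[0,0,0],[0,0,0],[0,0,0],[0,0,0],[0,0,0]], turn=[[0,0,0],[0,0,0],[0,0,0],[0,0,0],[0,0,0],[0,0,0]], gripper=0.5, force=45)

```text
t: 14.22
tool_pos: [0.6144, -0.1308, 0.2058]
orientation: [-3.085, 0.592, -0.0]
force: [-0.3, 0.2, 1.1]
opening: 0.0138
```

arm_command(xyz=[[0,0,1],[0,0,3],[0,0,5],[0,0,5],[0,0,0],[0,0,0]], turn=[[0,0,0],[0,0,0],[0,0,0],[0,0,0],[0,0,0],[0,0,0]])

```text
t: 14.98
tool_pos: [0.6142, -0.1308, 0.3458]
orientation: [3.085, -0.592, 0.0]
force: [-0.2, -1.0, -1.9]
opening: 0.0135
```

Run:
```python
from h import *
s=state(); t=s["tool_pos"]
c=read_camera("wrist"); cv2.imwrite("pics/k2.png",c["frame"][100:460,:,::-1])
W=cloud(c,True)
p=W[(np.hypot(W[...,0]-t[0],W[...,1]-t[1])<.045)&(W[...,2]<t[2]-.13)&(W[...,2]>t[2]-.25)]
print(np.histogram(p[:,2]-t[2],bins=np.arange(-.25,-.13,.004)))
for m in info(c,W,"knob",2):
    p=W[m["pixels"]];p=p[np.isfinite(p).all(1)]
    for a,b in ((-.194,-.183),):
        q=p[(p[:,2]-t[2]>a)&(p[:,2]-t[2]<b)]
        if len(q)>20: print(len(q),circ(q,-9,9,0)[0]-np.r_[t[:2],0,t[2]])
for n in ("scene","side"):
    c=read_camera(n);info(c,cloud(c),"knob",2)
```

```text
t 14.97 pos [ 0.6142 -0.1308  0.3458] q [-0.29  0.24  1.48  0.    1.43  1.66] F [-0.2 -1.  -1.9] op 0.0135 tool z/y [ 0. -0. -1.] [-0.37  -0.929 -0.   ]
(array([   0,    0,    0,    0,    0,    0,    0,    0,    0,    0,   11,
        103,  112,  115,  142, 1384,  135,  196,  263,  276, 2051, 1101,
        172,  198,  174,  214,  155,  177,  148]), array([-0.25 , -0.246, -0.242, -0.238, -0.234, -0.23 , -0.226, -0.222,
       -0.218, -0.214, -0.21 , -0.206, -0.202, -0.198, -0.194, -0.19 ,
       -0.186, -0.182, -0.178, -0.174, -0.17 , -0.166, -0.162, -0.158,
       -0.154, -0.15 , -0.146, -0.142, -0.138, -0.134]))
knob 0.78 [269. 325.] 4723 [ 0.6284 -0.1347  0.1787] [ 0.604 -0.154 -0.001] [ 0.645 -0.11   0.181]
knob 0.34 [364. 100.] 3146 [0.5759 0.1142 0.0529] [ 0.516 -0.085 -0.001] [0.66  0.18  0.261]
1542 [ 0.00885542 -0.0028066   0.0233     -0.18841845]
knob 0.77 [246. 363.] 444 [ 0.6221 -0.146   0.1567] [ 0.531 -0.157 -0.003] [0.643 0.011 0.181]
```

View pics/k2.png

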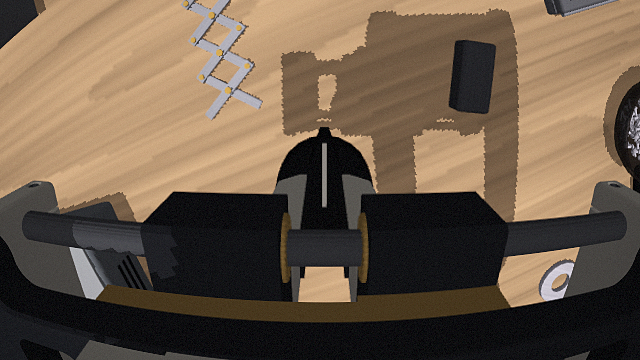

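arm_command(xyz=[[-1.5,2.5,1],[-2.3,4.3,1],[-2.5,4.7,0.5],[-2.5,4.7,0],[-2.5,4.7,0],[-2.5,4.6,0],[-2.6,4.6,0],[0,0,0],[0,0,0],[0,0,0]], turn=[[0,0,0.1],[0,0,0.1],[0,0,0.1],[0,0,0.1],[0,0,0.12],[0,0,0],[0,0,0],[0,0,0],[0,0,0],[0,0,0]])

```text
t: 16.52
tool_pos: [0.4509, 0.1692, 0.3706]
orientation: [3.134, 0.219, -0.0]
force: [-0.4, -0.2, -0.8]
opening: 0.0138
```

```bash
cat > m.py <<'E'
from h import *
s=state(); t=s["tool_pos"]; y=rot(s["orientation"])[:,1]
hd=np.arctan2(y[1],y[0])+np.pi/2; print("tool heading",np.degrees(hd))
c=read_camera("wrist"); W=cloud(c,True)
X=np.array([np.cos(hd),np.sin(hd)]);Y=np.array([-X[1],X[0]])
# knob in tool frame
d=W[...,:2]-t[:2]; u=d@X; v=d@Y; zz=W[...,2]-t[2]
top=(abs(zz+.1665)<.003)&(abs(v)<.012)&(u>0)&(u<.05)
sk=(abs(zz+.1885)<.003)&(abs(v)<.03)&(u>-.03)&(u<.04)
print("nose max u",np.percentile(u[top],[98,99.7]),"bar v", np.percentile(v[top&(u<.015)],[1,99]))
# skirt outer arc: fit centre with r=24
from scipy.optimize import least_squares
pts=[]
for a in np.radians(np.arange(-70,71,5)):
    k=sk&(abs(np.arctan2(v,u)-a)<.04)
    if k.sum()>5:
        r=np.percentile(np.hypot(u[k],v[k]),98); pts.append([r*np.cos(a),r*np.sin(a)])
pts=np.array(pts); f=least_squares(lambda p:np.hypot(pts[:,0]-p[0],pts[:,1]-p[1])-.024,[0,0],loss="soft_l1",f_scale=.0005); print("skirt centre u,v",f.x,len(pts),np.abs(f.fun).max())
ax=np.array([.5455,.1846]); g=np.hypot(W[...,0]-ax[0],W[...,1]-ax[1])
p=W[(g<.012)&(W[...,2]>.109)&(W[...,2]<.118)]; tip=circ(p,.1,.12,0); print("tip",tip,len(p))
p=W[(g<.045)&(W[...,2]>.085)&(W[...,2]<.0905)]; print("ring",circ(p,.08,.1,0))
q=W[(g<.012)&(W[...,2]>.1112)&(W[...,2]<.118)][:,:2]-tip[0][:2]
a=np.radians(np.arange(-60,61)); vv=np.array([np.percentile(q@[np.cos(x),np.sin(x)],99) for x in a]); k=vv<vv.min()+.0002;print("flat",np.degrees(a[k].mean()),vv.min(),"mean",np.degrees(np.arctan2(-q.mean(0)[1],-q.mean(0)[0])))
x0=f.x; kc=t[:2]+X*x0[0]+Y*x0[1]; print("knob centre",kc,"shift to tip cm",(tip[0][:2]-kc)*100)
E
python3 - <<'E'
exec(open("m.py").read())
mm=spotter.masks_of(c,"spindle_tip"); r,cc=[int(x) for x in mm[0]["centre"]]; print(r,cc)
r0=max(0,r-45);c0=max(0,cc-60); cv2.imwrite("pics/s2.png",cv2.resize(c["frame"][r0:r0+90,c0:c0+120,::-1],(800,600),interpolation=cv2.INTER_CUBIC))
E
```

```text
t 16.52 pos [0.4509 0.1692 0.3706] q [ 0.25 -0.18  1.85 -0.    1.47  1.68] F [-0.4 -0.2 -0.8] op 0.0138 tool z/y [-0. -0. -1.] [ 0.139 -0.99   0.   ]
tool heading 7.986039693904705
nose max u [0.03172858 0.032673  ] bar v [-0.01088382  0.0108401 ]
skirt centre u,v [0.0003385  0.00045329] 26 0.008321181800948423
tip (array([0.5454, 0.1848, 0.008 , 0.1122]), array([0.5432, 0.1841])) 327
ring (array([0.5455, 0.1849, 0.0301, 0.0883]), array([0.5451, 0.1847]))
flat 9.5 0.002034682888438011 mean 16.161630662129966
knob centre [0.45121849 0.16974195] shift to tip cm [9.41815117 1.50580465]
107 321
```

View pics/s2.png

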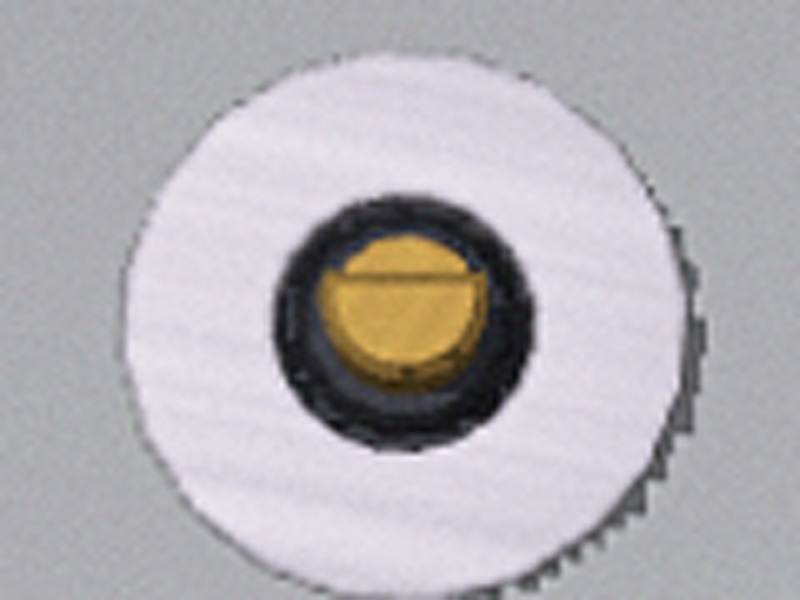

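The flat's edge is horizontal in the tool view (crop row ~275), so the knob heading matches the flat within about 1°. Moving over the spindle.

arm_command(xyz=[[2.5,0.4,0],[3.5,0.6,0],[2.5,0.4,0],[0.92,0.1,-2],[0,0,-2],[0,0,0],[0,0,0],[0,0,0]], turn=[[0,0,0],[0,0,0],[0,0,0],[0,0,0],[0,0,0],[0,0,0],[0,0,0],[0,0,0]])

```text
t: 17.62
tool_pos: [0.5446, 0.1853, 0.3318]
orientation: [-3.134, -0.221, -0.003]
force: [-0.4, 0.5, -1.2]
opening: 0.0137
```

arm_command(xyz=[[0,0,-0.5],[0,0,-0.4],[0,0,-0.3],[0,0,-0.2],[0,0,-0.2],[0,0,-0.2],[0,0,0],[0,0,0]], turn=[[0,0,0],[0,0,0],[0,0,0],[0,0,0],[0,0,0],[0,0,0],[0,0,0],[0,0,0]])

```text
t: 18.62
tool_pos: [0.5446, 0.1851, 0.3127]
orientation: [3.134, 0.221, -0.0]
force: [0.3, -1.6, -1.2]
opening: 0.0134
```

It has entered the bore 6 mm without resistance. Continuing down.

arm_command(xyz=[[0,-0.04,-0.2],[0,0,-0.2],[0,0,-0.2],[0,0,-0.2],[0,0,-0.1],[0,0,0],[0,0,0]], turn=[[0,0,0],[0,0,0],[0,0,0],[0,0,0],[0,0,0],[0,0,0],[0,0,0]])

```text
t: 19.5
tool_pos: [0.5446, 0.1848, 0.304]
orientation: [-3.134, -0.221, -0.0]
force: [-2.2, -0.3, 3.3]
opening: 0.0137
```

arm_command(xyz=[[0,0,-0.15],[0,0,-0.15],[0,0,-0.1],[0,0,-0.1],[0,0,-0.05],[0,0,0],[0,0,0]], turn=[[0,0,0],[0,0,0],[0,0,0],[0,0,0],[0,0,0],[0,0,0],[0,0,0]])

```text
t: 20.38
tool_pos: [0.5447, 0.1848, 0.2988]
orientation: [-3.134, -0.221, -0.001]
force: [-3.4, -0.9, 7.5]
opening: 0.0138
```

arm_command(xyz=[[0.02,0,-0.05],[0,0,-0.05],[0,0,0],[0,0,0]], turn=[[0,0,0],[0,0,0],[0,0,0],[0,0,0]])

```text
t: 20.88
tool_pos: [0.5449, 0.1849, 0.2985]
orientation: [-3.134, -0.221, -0.001]
force: [-5.2, -1.3, 11.7]
opening: 0.0137
```

arm_command(xyz=[[-0.05,-0.01,-0.06],[0,0,-0.06],[0,0,0],[0,0,0]], turn=[[0,0,0],[0,0,0],[0,0,0],[0,0,0]])

```text
t: 21.38
tool_pos: [0.5447, 0.1848, 0.2984]
orientation: [-3.133, -0.221, -0.003]
force: [-7.5, -1.7, 16.9]
opening: 0.0136
```

Run:
```python
from h import *
state(); ims=[]
for n,(r,cc) in (("scene",(110,345)),("side",(145,260))):
    c=read_camera(n); W=cloud(c); ms=info(c,W,"knob",1); info(c,W,"bezel_ring",4)
    ims.append(cv2.resize(c["frame"][r:r+90,cc:cc+120,::-1],(400,300),interpolation=cv2.INTER_CUBIC))
c=read_camera("wrist");W=cloud(c,True);t=robot.read_state()["tool_pos"]
g=np.hypot(W[...,0]-.5455,W[...,1]-.1848);p=W[(g<.034)&(W[...,2]>.08)&(W[...,2]<.0925)];print("ring z",len(p),np.nanmedian(p[:,2]))
p=W[(g<.02)&(W[...,2]>.12)&(W[...,2]<.14)];print("bar top",len(p),np.nanmedian(p[:,2]))
ims.append(cv2.resize(c["frame"][:,:,::-1],(400,300)))
ims.append(np.zeros_like(ims[0])); cv2.imwrite("pics/fin.png",np.vstack([np.hstack(ims[:2]),np.hstack(ims[2:])]))
```

```text
t 21.38 pos [0.5447 0.1848 0.2984] q [0.24 0.14 1.68 0.   1.32 1.67] F [-7.5 -1.7 16.9] op 0.0136 tool z/y [ 0.002  0.001 -1.   ] [ 0.14 -0.99 -0.  ]
knob 0.89 [161. 396.] 305 [0.5556 0.1708 0.111 ] [0.523 0.101 0.073] [0.59  0.258 0.2  ]
bezel_ring 0.83 [288. 128.] 517 [ 0.2165 -0.3627  0.0073] [ 0.18  -0.391 -0.003] [ 0.246 -0.332  0.013]
bezel_ring 0.81 [307. 186.] 553 [ 0.3284 -0.3347  0.0071] [ 0.291 -0.363 -0.004] [ 0.357 -0.305  0.012]
bezel_ring 0.66 [164. 396.] 134 [0.5593 0.163  0.0882] [0.521 0.149 0.074] [0.573 0.199 0.096]
bezel_ring 0.33 [155. 413.] 8843 [0.5768 0.2138 0.0739] [ 0.369  0.093 -0.005] [0.659 0.652 0.219]
knob 0.62 [187. 316.] 254 [0.5416 0.1736 0.111 ] [0.519 0.158 0.073] [0.574 0.262 0.135]
bezel_ring 0.79 [346. 220.] 572 [ 0.3239 -0.3331  0.0078] [ 0.292 -0.361 -0.003] [ 0.354 -0.293  0.013]
bezel_ring 0.58 [364. 164.] 588 [ 0.215  -0.3638  0.008 ] [ 0.184 -0.391 -0.003] [ 0.243 -0.319  0.013]
bezel_ring 0.43 [195. 313.] 96 [0.5404 0.1627 0.0883] [0.515 0.149 0.082] [0.569 0.186 0.093]
bezel_ring 0.25 [201. 300.] 4857 [0.5149 0.1565 0.0742] [ 0.407  0.1   -0.001] [0.664 0.647 0.198]
ring z 1980 0.08818636672937254
bar top 2874 0.13210871582636374
```

View pics/fin.png

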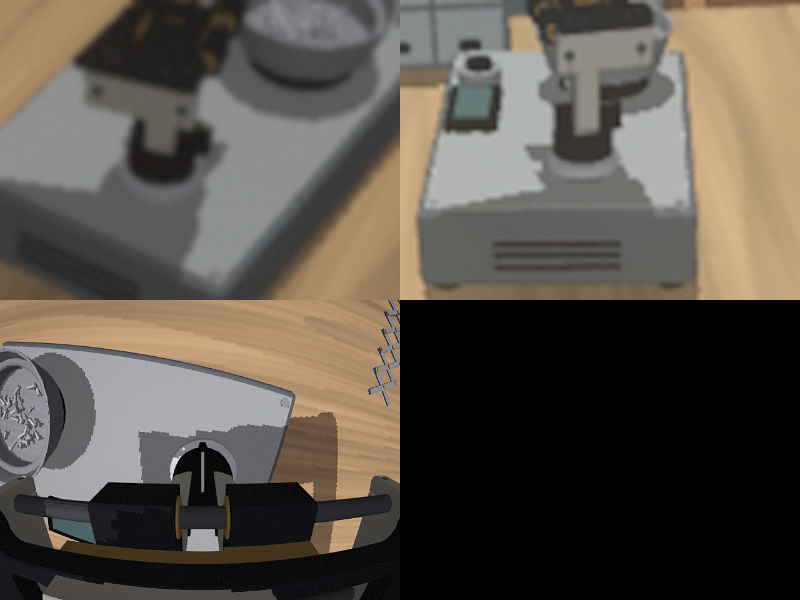

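Bar top is at about 0.1325 m, against 0.133 m expected for fully seated at the stop. The views show the ring flat under the knob. One settling check, then I'll hand in.

arm_command(xyz=[[0,0,0],[0,0,0],[0,0,0],[0,0,0],[0,0,0],[0,0,0]], turn=[[0,0,0],[0,0,0],[0,0,0],[0,0,0],[0,0,0],[0,0,0]])

```text
t: 22.48
tool_pos: [0.5447, 0.1848, 0.2984]
orientation: [-3.133, -0.221, -0.003]
force: [-7.5, -2.6, 18.3]
opening: 0.0135
```

```bash
python3 -c "
from h import *
state(); print(robot.close_job())"
```

```text
t 22.48 pos [0.5447 0.1848 0.2984] q [0.24 0.14 1.68 0.   1.32 1.67] F [-7.5 -2.6 18.3] op 0.0135 tool z/y [ 0.002  0.001 -1.   ] [ 0.14 -0.99 -0.  ]
the job is handed in; nothing more can be done
None
```

I laid the farthest of the three look-alike rings over the spindle and let go of it. Then I turned the knob about 30° to match the flat, pushed it fully on, and handed in at t = 22.5 s with the robot still holding it pressed down.

- **Ring:** it lies level on the collar. Its top measured 88.2–88.4 mm, against 89 mm nominal; the depth readings run about 0.7 mm low.
- **Knob and spindle:** the knob went on without resistance until the spring took up. The bar top measured about 132.1 mm against 133 mm at the stop. At the end, 1.2 mm more commanded push moved the tool only 0.1 mm, so the spindle is at its stop.
- **Forces:** the push held at about 18 N, well under the limits. A sideways load of about 7.5 N remained on the knob at the end, and I left it.
- **Disagreements:** the flat's heading read between 4° and 16° depending on the method. I used 8°, and the close-up showed the flat's edge square to the pointer.
- **Not checked:** I did not re-measure the loose things on the bench. No reading during the moves suggested the arm touched any of them.

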